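Seat the tube cap with the bench cap press

ROBOT

A 6-joint arm with a two-finger parallel gripper is mounted at the origin on the work surface. World frame = base frame: x ahead of the robot, y to its left, z up, the work surface at z = 0. Lengths are in m, angles in rad, forces in N, time in s.
With the tool pointing down it reaches from about 0.425 to 0.95 m from the base axis. Payload 3.5 kg.
Tool frame: the origin (TCP) lies midway between the tips of the shut fingers; the grasp point (between the pads) lies ctrl.grasp_offset behind it (ctrl.grasp_offset is the distance from the TCP to the grasp point, in m); x points along the fingers, y is the direction in which the jaws open and shut, and the axes are right-handed (so a half turn about x gives the same grasp; the last joint's range is limited). The gripper opens to 85 mm and grips with 20 to 120 N. Pads are 22 mm wide; open, the fingers measure 114 mm over their backs; the gripper's body (76 mm by 85 mm) begins 54 mm behind the grasp point. The pads swing forward as they close: fully open they stand 13 mm farther back than shut.
Start: joints at [-1.432, 0.286, 1.577, -0, 1.279, -0.15], TCP at [0.192, -0.647, 0.231] pointing down, gripper open.
Joint ranges: [-2.77, 2.77], [-0.9, 2.22], [0.21, 2.48], [-1.53, 4.67], [0.24, 2.81], [-2.84, 2.84]. Speed limits (rad/s): [2.79, 2.79, 3.14, 3.14, 3.14, 3.14].

INTERFACE

Orientations are given as a unit quaternion [x, y, z, w].
In Python, from plant import readout, read_camera, sign_off, ctrl gives the robot as it stands.
- The arm moves only by the tool drive_tool, never from a script. Its argument "steps" is a list of rows, each a list of 5 numbers: the shift along the tool's x, y, z in cm, then the turn about the tool's x in degrees, then the opening, from 0 (shut) to 1 (fully open). A call has 1 to 10 rows; each row shifts and turns the commanded pose from where the row before left it, along the tool's axes as they then stand; what a row does not reach is not made up. A row lasts 1/10 s, in which the tool goes at most 50 mm and 8.59 degrees, less where a joint would pass 70% of its speed; a pose out of reach is approached as far as the arm can. A call is refused whole if a number of a shift passes 5 or a number of a turn 8.59, either way. A call with a gripper value outside its range is refused whole. The fingers move at their own pace and stop on an object; "force" is the grip in N (left out, the last holds). Time passes only in rows, so rows that do not move let the fingers close. It gives the time, the measured TCP pose, the force and the opening at its end, in the units of the state.
- readout.get_state(): the state, without advancing time (a new reading comes with each control period).
- read_camera(name): name is "scene" or "top"; returns a dict with "frame" (420x560x3 uint8, red, green, blue), "vertical_fov" (degrees; the focal length in pixels is half the picture's height over the tangent of half this angle, whatever the lens; pixels are square), "cx", "cy" (the principal point, pixels), "eye" and "orientation" of the camera in the world. Camera axes: x right, y up, looking along -z (the intrinsics and any distortion apply to the point x, -y, -z); pixel columns grow to the right and rows downward; lengths in m; the calibration is good to about 2 mm. A picture is of the moment at which its call begins. There is no depth.
- sign_off(): hands the job in, once; it reports no verdict.
The state is a dict: "time": time; "qpos": joint angles; "dq": joint speeds; "joint_efforts": joint torques, N m; "eef_pos": TCP position; "tcp_rot": TCP orientation; "contact_force": force on the tool from outside, world axes, zero at the start; "wrist_torque": the same for the moment, N m; "opening": opening from 0.0 (shut) to 1.0 (fully open).
Only numpy, scipy, OpenCV 4.12 (cv2) and the standard library are available. Lean on these libraries where they do the work, as an engineer would, in place of code of your own. Each camera call takes 0.05 s, during which the arm holds its last target. There are 200 camera calls.

TASK

One of the two cap presses has a sample tube standing in its nest with the cap still proud. Push that press's plunger head straight down to its stop so that the cap is seated, then let the head spring back up. Leave the plunger of the empty press alone.

Things in the scene. Friction and masses are not known exactly. Their poses are not given: they have to be found in the camera images.
- plunger_top (a point): Top centre of the plunger head of the bolted-down bench press that holds the tube: flat round black head, 44 mm across, 16 mm thick, on a spring plunger through the press's aluminium beam (164 to 190 mm high, column on the -x side, base 130 x 95 mm with a white nest block). z up. Top at 236 mm height when up, 214 mm at its hard stop (22 mm travel), moving with the head.
- plunger (a joint): Travel of that plunger in m: 0 up, 0.022 at its hard stop. The spring takes about 3 N to start and 8 N at the stop; the cap adds about 4 N over the last 10 mm: about 12 N in all. The head springs back up by itself when let go.
- cap_top (a point): Top centre of the purple cap (19 mm diameter, 20 mm tall) of the clear tube (16 mm diameter, 100 mm long) that stands in the nest straight below that plunger; z is the tube's axis, up. At 132 mm height with the cap proud, 122 mm seated. The plunger meets the cap after 12 mm of travel and pushes it down 10 mm; it stays where it is pushed.
- spare_top (a point): Top centre of the plunger head of the other press, the same in build, size, travel and spring (head 44 mm across, top at 236 mm height), with nothing standing in its nest. Not to be pressed.

How it is judged:
On the way:
1. the plunger head of the press with the tube is pushed down to its stop (value of joint plunger above 0.0195 m), for 0.1 s.
At the end, for the whole second after the job is handed in: The cap is seated (its top within 3 mm of its seated height of 122 mm), the tube still stands upright in the nest (within 10 degrees, cap within 12 mm of the plunger's axis), and the plunger head has sprung back up (within 4 mm) (height (world z) of cap_top below 0.125 m and angle between cap_top's own z axis and vertical below 0.17 rad and horizontal distance between cap_top and plunger_top below 0.012 m and value of joint plunger below 0.004 m); the robot touches nothing.
It fails at once if the plunger of the empty press is pressed (more than 6 mm) (distance of spare_top from where it was at the start of the episode above 0.006 m).
It also fails if it takes over 29 s, if anything falls off the work surface, if the arm or the gripper's body presses on something with over 40 N, if the wrist force passes 120 N, or if a joint passes its speed limit or range.

## Working session

There is one attempt and no reset: what is moved stays moved. The work goes in short steps, Python scripts to look and compute and a tool call to move; the robot and the scene stay as the last step left them, time stands still between calls to the robot, and variables do not carry over. Pictures are saved under pics/ and viewed, about 8 in all and at most 12, crops included, and the job is handed in when it is done.

Besides the shell and the picture viewer there is one more tool, called after "Call:" by a JSON object that holds its "op" and its "data". drive_tool: Moves the arm, as the interface text tells. Its arguments: {"type":"object","properties":{"steps":{"type":"array","items":{"type":"array","items":{"type":"number"}}},"force":{"type":"number"}},"required":["steps"]}

```bash
mkdir -p pics; cat > h.py <<'E'
import numpy as np, cv2
from scipy.spatial.transform import Rotation as R
from plant import readout, read_camera, sign_off, ctrl
def snap(n,f):
    c=read_camera(n); cv2.imwrite(f,cv2.cvtColor(c["frame"],cv2.COLOR_RGB2BGR)); return c
def ray(c,u,v):
    f=c["frame"].shape[0]/2/np.tan(np.radians(c["vertical_fov"])/2)
    d=R.from_quat(c["orientation"]).apply([(u-c["cx"])/f,-(v-c["cy"])/f,-1]); return np.array(c["eye"]),d
def onz(c,u,v,z):
    e,d=ray(c,u,v); return e+d*(z-e[2])/d[2]
E
python3 - <<'E'
from h import *
for n in("scene","top"):
    c=snap(n,f"pics/{n}0.png"); print({k:v for k,v in c.items() if k!="frame"})
print(readout.get_state(), ctrl.grasp_offset)
E
```

```text
{'vertical_fov': 43.95554435879859, 'cx': 287.08119648926595, 'cy': 206.47335101293712, 'eye': array([1.26758867, 0.38445124, 0.70072189]), 'orientation': array([0.2462806 , 0.40724803, 0.75808859, 0.44586612])}
{'vertical_fov': 55.422616602820256, 'cx': 281.2380862001038, 'cy': 221.11238311822177, 'eye': array([ 0.46382942, -0.01559241,  0.87259419]), 'orientation': array([ 0.05672389, -0.02746883, -0.70010532,  0.7112527 ])}
{'time': 0.1, 'qpos': array([-1.43203686e+00,  2.87114181e-01,  1.57802944e+00,  6.08457627e-07,
        1.27860753e+00, -1.49970843e-01]), 'dq': array([ 0.00029215, -0.00246086, -0.00328785,  0.00122058,  0.00036666,
       -0.00096719]), 'joint_efforts': array([ 4.48259652e-04, -4.07297158e+01, -2.93700349e+01, -1.49346347e-04,
        3.40595667e-03,  1.50040040e-05]), 'eef_pos': array([ 0.19216052, -0.64644938,  0.23006139]), 'tcp_rot': array([ 0.69975514,  0.10249038, -0.69974618,  0.10096411]), 'contact_force': array([ 0.45156156, -0.1859923 , -0.58101913]), 'wrist_torque': array([0.00261738, 0.03558406, 0.04667899]), 'opening': 1.0005616531951167} 0.0187
```

View pics/scene0.png

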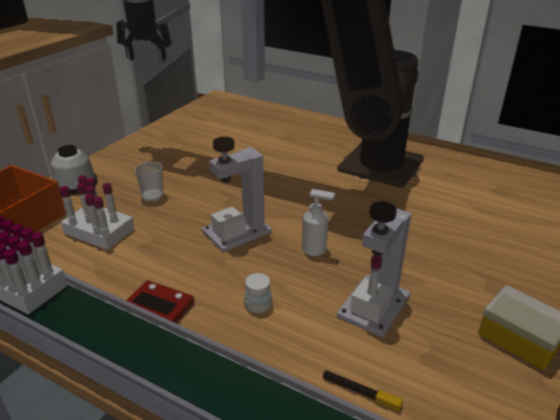

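View pics/top0.png

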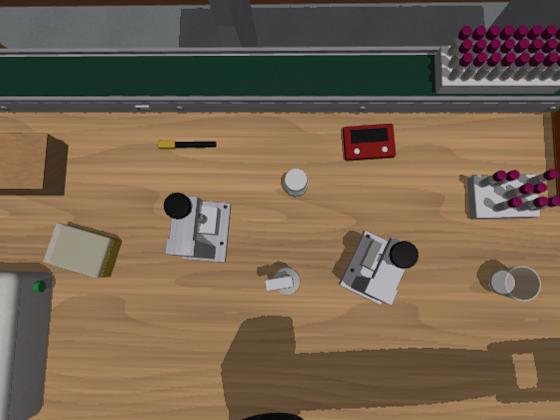

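The scene view shows the tube press at right: its head is at about (382,212) with the purple cap below at (376,262). In the top view that is the left press, head at about (178,206). The empty press's head is at (403,254) in the top view.

```bash
python3 - <<'E'
from h import *
def blob(c,u,v,r=26):
    g=c["frame"].max(2); m=np.zeros_like(g); m[v-r:v+r,u-r:u+r]=(g[v-r:v+r,u-r:u+r]<38)*255
    n,l,s,ce=cv2.connectedComponentsWithStats(m); i=l[v,u]; return ce[i],s[i]
t=read_camera("top"); s=read_camera("scene")
for nm,a,b in(("tube",(178,206),(382,212)),("spare",(403,254),(223,145))):
    ca,sa=blob(t,*a); cb,sb=blob(s,*b,18)
    print(nm,ca,sa,cb,sb,"top:",onz(t,*ca,.234),"scene:",onz(s,*cb,.229))
    e1,d1=ray(t,*ca);e2,d2=ray(s,*cb)
    k=np.linalg.lstsq(np.c_[d1,-d2],e2-e1,rcond=None)[0]; print("tri",e1+k[0]*d1,e2+k[1]*d2)
# base purple cap
hsv=cv2.cvtColor(s["frame"],cv2.COLOR_RGB2HSV); m=cv2.inRange(hsv,(140,80,30),(179,255,255)); m[:, :350]=0;m[:,400:]=0
ys,xs=np.nonzero(m); print("cap",xs.mean(),ys.mean(),onz(s,xs.mean(),ys.mean(),.122))
E
```

```text
tube [177.07948244 205.44916821] [164 193  27  26 541] [382.31797235 211.28110599] [370 201  26  22 434] top: [0.56362138 0.18249492 0.234     ] scene: [0.56772846 0.18401933 0.229     ]
tri [0.56462721 0.1844915  0.22756344] [0.56516761 0.18328593 0.22727392]
spare [403.27927928 253.85045045] [389 242  29  26 555] [223.21904762 144.01904762] [214 138  19  14 210] top: [ 0.49075446 -0.18171624  0.234     ] scene: [ 0.49373209 -0.18223232  0.229     ]
tri [ 0.49103332 -0.18343674  0.22738624] [ 0.4913396  -0.18398431  0.2275416 ]
cap 376.198347107438 261.4710743801653 [0.56558155 0.18436173 0.122     ]
```

```bash
cat > go.py <<'E'
from h import *
s=readout.get_state(); M=R.from_quat(s["tcp_rot"]); p=s["eef_pos"]
print(s["time"],p.round(4),s["contact_force"].round(2),s["opening"]); print(M.as_matrix().round(3))
for t in ([.30,-.64,.34],[.565,.1835,.34],[.565,.1835,.25]): print(t,(M.inv().apply(np.array(t)-p)*100).round(2))
E
python3 go.py
```

```text
0.2 [ 0.1922 -0.6466  0.2304] [ 0.56 -0.5   0.41] 0.9985323095303832
[[-0.     0.285 -0.959]
 [ 0.001 -0.959 -0.285]
 [-1.    -0.001 -0.   ]]
[0.3, -0.64, 0.34] [-10.96   2.42 -10.52]
[0.565, 0.1835, 0.34] [-10.84 -68.97 -59.38]
[0.565, 0.1835, 0.25] [ -1.84 -68.96 -59.38]
```

Call:
{"op": "drive_tool", "data": {"steps": [[-2.75,0.5,-2.5,0,0],[-2.75,0.5,-2.5,0,0],[-2.75,0.5,-2.5,0,0],[-2.75,0.5,-2.5,0,0],[0,-3,-2,0,0],[0,-3,-2,0,0],[0,-3,-2,0,0],[0,-3,-2,0,0],[0,-3,-2,0,0],[0,-3,-2,0,0]], "force": 40}}

```text
time: 1.2
eef_pos: [0.3578, -0.4294, 0.341]
tcp_rot: [-0.7, -0.102, 0.7, -0.102]
contact_force: [0.6, -0.2, 0.1]
opening: -0.002
```

Call:
{"op": "drive_tool", "data": {"steps": [[0,-3,-2,0,0],[0,-3,-2,0,0],[0,-3,-2,0,0],[0,-3,-2,0,0],[0,-3,-2,0,0],[0,-3,-2,0,0],[0,-3,-2,0,0],[0,-3,-2,0,0],[0,-3,-2,0,0],[0,-3,-2,0,0]]}}

```text
time: 2.2
eef_pos: [0.4639, -0.0849, 0.3413]
tcp_rot: [0.7, 0.102, -0.7, 0.102]
contact_force: [0.6, 0.2, 0.1]
opening: -0.006
```

```bash
python3 go.py
```

```text
2.2 [ 0.4639 -0.0849  0.3413] [0.58 0.18 0.06] -0.005988673839834579
[[ 0.     0.285 -0.959]
 [-0.    -0.959 -0.285]
 [-1.     0.    -0.   ]]
[0.3, -0.64, 0.34] [ 0.13 48.54 31.52]
[0.565, 0.1835, 0.34] [  0.13 -22.85 -17.33]
[0.565, 0.1835, 0.25] [  9.13 -22.85 -17.33]
```

Call:
{"op": "drive_tool", "data": {"steps": [[0,-3,-2.2,0,0],[0,-3,-2.2,0,0],[0,-3,-2.2,0,0],[0,-3,-2.2,0,0],[0,-3,-2.2,0,0],[0,-3,-2.2,0,0],[0,-3,-2.2,0,0],[3,-1.9,-1.9,0,0],[3,0,0,0,0],[2,0,0,0,0]]}}

```text
time: 3.2
eef_pos: [0.5635, 0.1832, 0.2583]
tcp_rot: [-0.698, -0.102, 0.701, -0.102]
contact_force: [-0.2, 0.6, -0.8]
opening: 0.001
```

```bash
python3 go.py; python3 - <<'E'
from h import *
s=snap("scene","pics/s1.png")["frame"][140:340,280:480]; t=snap("top","pics/t1.png")["frame"][130:330,90:290]
cv2.imwrite("pics/c1.png",cv2.resize(np.hstack([s,t])[:,:,::-1],None,fx=2,fy=2))
E
```

```text
3.2 [0.5635 0.1832 0.2583] [-0.18  0.64 -0.83] 0.0006038441540724464
[[-0.004  0.286 -0.958]
 [-0.001 -0.958 -0.286]
 [-1.    -0.     0.004]]
[0.3, -0.64, 0.34] [-8.03 71.32 48.86]
[0.565, 0.1835, 0.34] [-8.17  0.01 -0.12]
[0.565, 0.1835, 0.25] [ 0.83  0.02 -0.15]
```

View pics/c1.png

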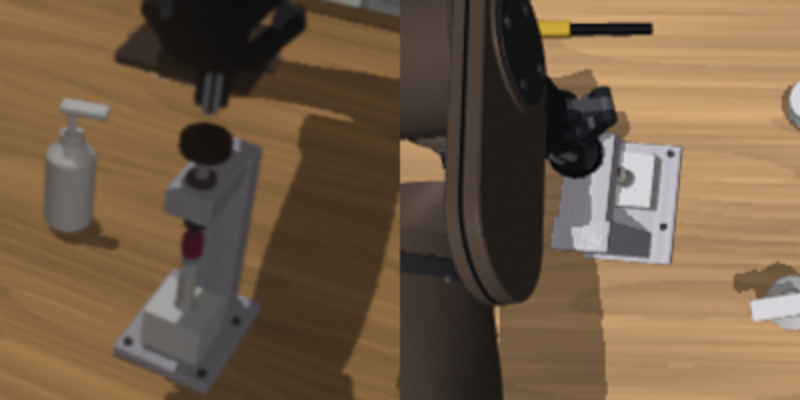

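The scene crop shows the shut fingers centred just above the head of the tube press, tips at about crop (212,110) and head at (205,142). I'll press down now.

Call:
{"op": "drive_tool", "data": {"steps": [[0,0,0,0,0],[0.5,0,0,0,0],[0.5,0,0,0,0],[0.4,0,0,0,0],[0.4,0,0,0,0],[0.4,0,0,0,0],[0.4,0,0,0,0],[0.3,0,0,0,0],[0.3,0,0,0,0],[0,0,0,0,0]]}}

```text
time: 4.3
eef_pos: [0.5645, 0.1823, 0.2296]
tcp_rot: [0.7, 0.102, -0.7, 0.102]
contact_force: [-1.6, -0.6, 3.6]
opening: -0.0
```

Call:
{"op": "drive_tool", "data": {"steps": [[0.3,0,0,0,0],[0.3,0,0,0,0],[0.3,0,0,0,0],[0.2,0,0,0,0],[0.2,0,0,0,0],[0.1,0,0,0,0],[0.1,0,0,0,0],[0,0,0,0,0],[0,0,0,0,0]]}}

```text
time: 5.2
eef_pos: [0.5646, 0.1823, 0.2163]
tcp_rot: [0.7, 0.102, -0.699, 0.102]
contact_force: [-4.3, -1.5, 9.4]
opening: -0.0
```

Call:
{"op": "drive_tool", "data": {"steps": [[0.2,0,0,0,0],[0.1,0,0,0,0],[0.1,0,0,0,0],[0,0,0,0,0],[0,0,0,0,0],[0,0,0,0,0]]}}

```text
time: 5.8
eef_pos: [0.5647, 0.1824, 0.214]
tcp_rot: [0.7, 0.102, -0.699, 0.102]
contact_force: [-6.9, -1.3, 14.2]
opening: -0.002
```

Call:
{"op": "drive_tool", "data": {"steps": [[0.15,0,0,0,0],[0.15,0,0,0,0],[0,0,0,0,0],[0,0,0,0,0],[0,0,0,0,0]]}}

```text
time: 6.3
eef_pos: [0.5648, 0.1824, 0.2139]
tcp_rot: [0.7, 0.102, -0.699, 0.102]
contact_force: [-12.5, -3.2, 23.9]
opening: -0.002
```

The head is at its hard stop: z stays at 0.214 while the force rises. Next I release it and retreat.

Call:
{"op": "drive_tool", "data": {"steps": [[-0.5,0,0,0,0],[-0.5,0,0,0,0],[-1,0,0,0,0],[-1,0,0,0,0],[-2,0,0,0,0],[-3,0,0,0,0],[-3,0,0,0,0],[-3,0,0,0,0],[0,0,0,0,0],[0,0,0,0,0]]}}

```text
time: 7.3
eef_pos: [0.5647, 0.1824, 0.3472]
tcp_rot: [0.7, 0.102, -0.699, 0.102]
contact_force: [0.3, -1.0, -0.7]
opening: -0.001
```

```bash
python3 - <<'E'
from h import *
c=snap("scene","pics/s2.png"); s=c["frame"]
a=cv2.imread("pics/s1.png")
for f in (cv2.cvtColor(a,cv2.COLOR_BGR2RGB),s):
    m=cv2.inRange(cv2.cvtColor(f,cv2.COLOR_RGB2HSV),(140,80,30),(179,255,255)); m[:, :350]=0;m[:,400:]=0
    ys,xs=np.nonzero(m); print(xs.mean(),ys.min(),ys.mean(),ys.max(),len(xs))
cv2.imwrite("pics/c2.png",cv2.resize(np.hstack([a[140:340,280:480],s[140:340,280:480,::-1]]),None,fx=2,fy=2))
st=readout.get_state(); print(st["time"],st["eef_pos"],st["contact_force"])
E
```

```text
376.198347107438 255 261.4710743801653 268 121
375.5327868852459 259 266.1311475409836 273 122
7.35 [0.56414344 0.18232898 0.34565475] [-0.80929786  0.50525695  0.05915135]
```

View pics/c2.png

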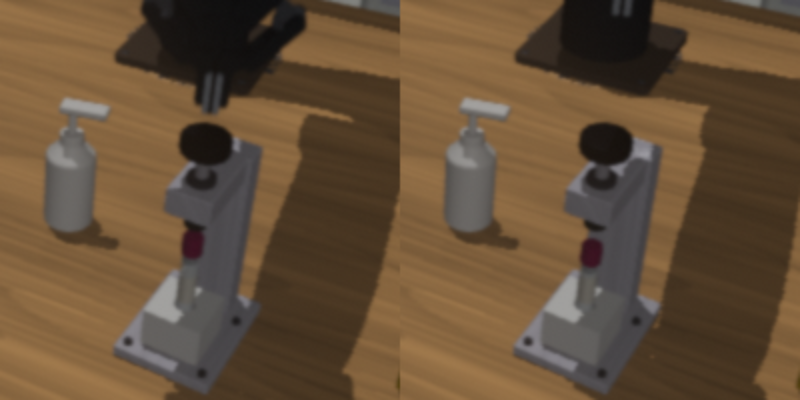

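The cap moved down 4.7 px, which is about 10 mm. The head is back up at the same height as before, and the tube is upright.

```bash
python3 -c "from h import *; sign_off()"
```

```text
the job is handed in; nothing more can be done
```

I pressed the tube press's plunger, at about (0.565, 0.183), down to its stop with the shut fingertips. I then let the head spring back up and handed the job in at about 7.4 s. No verdict is reported, so this rests on my own checks:

- **Stop reached:** fingertip height held at 0.214 m while the vertical force rose from 14 N to 24 N. That is the hard stop, held for more than 0.5 s.
- **Cap seated:** the cap moved down 4.7 px in the scene camera. By a rough scale estimate that is about 10 mm, the full seating distance.
- **Tube and head:** the tube looks upright in the nest, and the plunger head is back at its starting height.
- **Robot clear:** the fingertips ended about 11 cm above the head, with the force reading back at its noise level.
- **Empty press:** I passed it with the tool at 0.34 m and did not touch it. I took no separate picture of it afterwards.

No check failed or disagreed.

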